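# Hold a heatsink lined up over the amplifier's thermal pad

## Task

Take the black finned heatsink out of the blue parts tray, carry it over the walls and tall parts of the open amplifier, and stop with it level and hovering about 5 mm above the pink thermal pad, centred on it, its long side along the pad's long side. Finish while still holding it there, so that I can check the line-up by eye: the pad is sticky and grabs at the first touch, so the heatsink must not touch the pad or anything else in the amplifier, nor may the gripper touch the amplifier. Leave the multimeter, the solder reel and the bottle where they are.

Things in the scene. Friction and masses are not known exactly. Their poses are not given: they have to be found in the camera images.
- heatsink: Loose black aluminium heatsink, 50 (x) x 36 (y) x 28 (z) mm, 70 g: 5 mm base with seven upright 2 mm fins along x, bare metal along their tops, the outer two flush with its sides: grip it across y (36 mm) there. Origin: centre of its underside, z up. It stands fins up near the middle of the tray, turned up to 35 degrees against the tray. A half turn about z changes nothing.
- tray: Blue open parts tray, fixed, 160 (x) x 150 (y) x 28 (z) mm, walls and floor 3 mm thick. Origin at the centre of its underside. It lies left or right of the amplifier, turned up to 17 degrees.
- pad_top (a point): Centre of the top of the pink thermal pad, 48 (x) x 34 (y) x 1 mm, on a black 50 x 36 x 5 mm module in the amplifier; axes as the amplifier's. It is 28 mm above the bench, 6 mm above the green board. Within 60 mm of it nothing stands over 6 mm above the board, but for the parts listed under amp and tall_caps.
- amp: Amplifier, lid off: open aluminium box, fixed, 270 (x) x 240 (y) mm, walls 74 mm high, side walls with 9 mm inward flange. Origin: centre of its underside, z up; volume knob at -x. Turned up to 14 degrees. Pad at (45, -5) mm in it. Also inside: ring transformer, 88 wide, at (-74, 58), top at 58; coils and red blocks along y = -98, tops at 36; white connector at (112, 45), top at 40.
- tall_caps (a point): Centre of the top of the rear one of two dark blue capacitors, 25 mm across, 62 mm above the bench, beside the amplifier's left wall, 97 mm to +y of the pad; the other stands 30 mm to -x of it. Two more, 30 mm across, top 67 mm above the bench, stand at (-62, -30) and (-62, -66) mm in the amplifier's frame. Axes as the amplifier's.
- meter: Red and grey multimeter lying on the bench, loose, 185 (x) x 88 (y) x 50 mm, origin at the centre of its underside; across the amplifier from the tray. Not to be disturbed.
- solder: Reel of solder standing on its flange, loose, red with a silver winding, 52 mm across, 44 mm tall, origin at the centre of its underside. Not to be disturbed.
- cleaner: White plastic bottle with a blue cap, loose, 52 mm across, 125 mm tall, origin at the centre of its underside. Not to be disturbed.

How it is judged:
By the outcome, as a careful person would: the job done as asked, in the order asked, and still so for the second after the job is handed in, while the arm keeps its last pose, push and grip.
It also fails if it takes over 48 s, if anything falls off the work surface, if the arm or the gripper's body presses on something with over 40 N, if the wrist force passes 120 N, or if a joint passes its speed limit or range.

## Robot

A 6-joint arm with a two-finger parallel gripper is mounted at the origin on the work surface. World frame = base frame: x ahead of the robot, y to its left, z up, the work surface at z = 0. Lengths are in mm, angles in rad, forces in N, time in s.
With the tool pointing down it reaches from about 350 to 775 mm from the base axis. Payload 7.3 kg.
Tool frame: the origin (TCP) lies on the mounting face of the last link; the fingertips stand 178 mm ahead of it and the grasp point (between the pads) lies 159 mm ahead of it; z points along the fingers, y is the line along which they close (so a half turn about z gives the same grasp; the last joint's range is limited). The gripper opens to 92 mm and grips with 3 to 60 N. Pads are 19 mm wide; open, the fingers measure 130 mm over their backs; the gripper's body (75 mm by 190 mm) begins 47 mm behind the grasp point.
Start: joints at [-1.303, 0.342, 1.524, -0, 1.275, -0.146], TCP at [211.117, -480.684, 404.741] pointing down, gripper open.
Joint ranges: [-2.53, 2.53], [-0.77, 2.02], [0.04, 2.7], [-1, 4.14], [0.28, 2.66], [-3.11, 3.11]. Speed limits (rad/s): [2.57, 2.57, 3.14, 3.14, 3.14, 3.14].

## Interface

Orientations are given as [roll, pitch, yaw] about the fixed x, y, z axes, in that order (R = Rz(yaw) Ry(pitch) Rx(roll)).
In Python, from plant import bot gives the robot as it stands.
- The arm moves only by the tool shift_gripper, called after "Request:" as name(argument=value, ...) on one line, values as JSON. Schema: {"type":"object","properties":{"plan":{"type":"object","properties":{"ticks":{"type":"array","items":{"type":"array","items":{"type":"number"},"minItems":5,"maxItems":5},"minItems":1,"maxItems":5}},"additionalProperties":false,"required":["ticks"]},"only":{"type":"string"},"quiet":{"type":"boolean"},"lines":{"type":"string"}},"required":["plan"],"additionalProperties":false}. plan is an object whose key "ticks" holds a list of rows, 1 to 5 of them, each of 5 numbers: the finger opening in mm, then dx, dy, dz in mm, then a turn about the tool's z in rad; each row is the pose to reach, as a shift and turn from the pose commanded when the call began, along the tool's axes at that moment; what a row does not reach only later rows make up. A row lasts 1/8 s, in which the tool goes at most 62.5 mm and 0.188 rad, less where a joint would pass 70% of its speed; a pose out of reach is approached as far as the arm can. The fingers move at their own pace and stop on an object; the grip force is fixed at half the most. Time passes only in rows, so rows that do not move let the fingers close. The tool returns the time, the measured TCP pose, the force, the opening and the grip force at its end. only (a regular expression) keeps the lines of the reply that match it, lines (a string "A,B") keeps lines A to B, and quiet returns only ok. Input that does not fit is refused with a message, and nothing moves.
- bot.get_obs(): the state, without advancing time (a new reading comes with each control period).
- bot.capture(name): name is "scene" or "top" or "wrist"; returns a dict with "color" (384x512x3 uint8, red, green, blue), "K" (3x3 intrinsics, pixels), "R" (3x3) and "t" (3): a world point X has camera coordinates R X + t. Camera axes: x right, y down, z forward; pixel columns grow to the right and rows downward; lengths in mm; the calibration is good to about 2 mm. The wrist camera is an equidistant fisheye: a pixel r from the principal point sees the ray r / f radians off the axis. A picture is of the moment at which its call begins. There is no depth.
- bot.close_job(): hands the job in; it is judged then, once.
The state is a dict: "time": time; "joint_positions": joint angles; "dq": joint speeds; "tau": joint torques, N m; "tool_pos": TCP position; "tcp_rot": TCP orientation; "contact_force": force on the tool from outside, world axes, zero at the start; "moment": the same for the moment, N m; "grip_width": finger opening in mm; "finger_force": force on a finger pad.
Only numpy, scipy, OpenCV 4.12 (cv2) and the standard library are available. Lean on these libraries where they do the work, as an engineer would, in place of code of your own. Each camera call takes 0.05 s, during which the arm holds its last target. There are 200 camera calls.

## Working session

There is one attempt and no reset: what is moved stays moved. The work goes in short steps, Python scripts to look and compute and a tool call to move; the robot and the scene stay as the last step left them, time stands still between calls to the robot, and variables do not carry over. Pictures are saved under pics/ and viewed, at most 11 in all, crops included, and the job is handed in when it is done.

```bash
ls; mkdir -p pics; python3 - <<'E'
from plant import bot
import cv2, numpy as np
for n in("top","scene"):
    c=bot.capture(n); cv2.imwrite(f"pics/{n}0.png",c["color"][:,:,::-1]); print(n,c["K"].tolist(),np.round(c["R"],4).tolist(),c["t"])
    np.savez(f"{n}0.npz",**c)
o=bot.get_obs();print(o["time"],o["tool_pos"],o["tcp_rot"],o["grip_width"])
E
```

```text
pics
plant.py
top [[399.5710022256055, 0.0, 252.49365406060264], [0.0, 399.5710022256055, 191.28865188703597], [0.0, 0.0, 1.0]] [[0.0222, -0.9988, -0.043], [-0.9922, -0.0167, -0.1237], [0.1228, 0.0454, -0.9914]] [ 15.81032834 587.8710603  848.95479352]
scene [[437.88918033018257, 0.0, 258.2005581475077], [0.0, 437.88918033018257, 195.8667778380551], [0.0, 0.0, 1.0]] [[0.1766, 0.9842, -0.0113], [0.669, -0.1284, -0.7321], [-0.722, 0.1217, -0.6811]] [-102.36869567 -323.75835282 1551.21658554]
0.1 [ 211.06421956 -480.58021649  404.12579072] [-3.14025787e+00 -1.92666727e-04  4.13763557e-01] 91.66289723320818
```

View pics/top0.png

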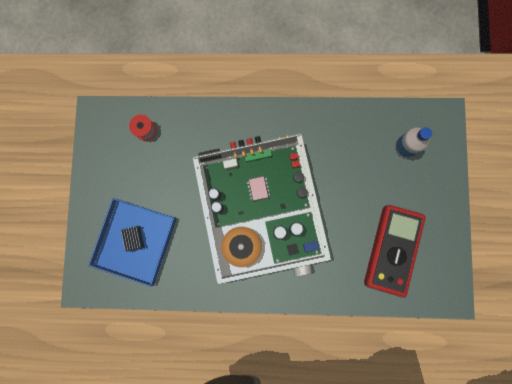

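View pics/scene0.png

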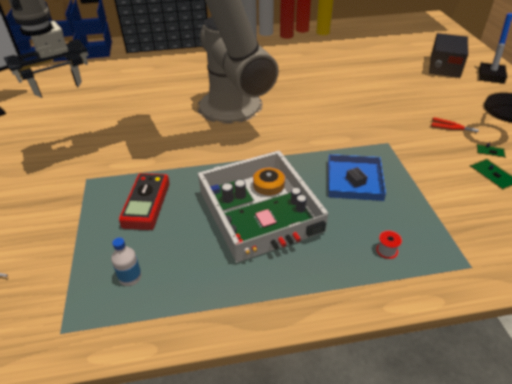

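The top view shows the tray at about (134,242) with the black heatsink at (133,238), the pink pad at (258,188), and the amplifier with its corners near (194,155), (300,137), (328,262) and (219,281). The reel is at (142,127). In the scene view the pad is at (265,217) and the heatsink at (356,177).

```bash
cat > h.py <<'E'
import numpy as np, cv2
def load(n): return dict(np.load(n))
def ray(c,p):
    d=c["R"].T@np.linalg.inv(c["K"])@np.array([p[0],p[1],1.]); return -c["R"].T@c["t"],d
def onz(c,p,z):
    o,d=ray(c,p); return o+d*(z-o[2])/d[2]
def tri(c1,p1,c2,p2):
    A=[];b=[]
    for c,p in((c1,p1),(c2,p2)):
        o,d=ray(c,p); d=d/np.linalg.norm(d); M=np.eye(3)-np.outer(d,d); A.append(M); b.append(M@o)
    return np.linalg.lstsq(np.vstack(A),np.hstack(b),rcond=None)[0]
def biggest(m):
    n,l,s,c=cv2.connectedComponentsWithStats(m.astype(np.uint8)); 
    return l==1+np.argmax(s[1:,4])
def rect(c,m,z):
    ct=max(cv2.findContours(m.astype(np.uint8),cv2.RETR_EXTERNAL,cv2.CHAIN_APPROX_NONE)[0],key=len)[:,0]
    P=np.array([onz(c,p,z)[:2] for p in ct],np.float32)
    r=cv2.minAreaRect(P); return r
E
python3 - <<'E'
from h import *
T=load("top0.npz");S=load("scene0.npz")
def win(c,x0,x1,y0,y1):
    w=np.zeros(c["color"].shape[:2],bool);w[y0:y1,x0:x1]=1;return w
def pink(c,w):
    r,g,b=[c["color"][...,i].astype(int) for i in range(3)]; return biggest(w&(r>150)&(r-g>35)&(b>90))
def black(c,w): return biggest(w&(c["color"].max(2)<75))
for nm,f,z,wt,ws in(("pad",pink,28,(235,280,165,210),(245,285,200,235)),("sink",black,31,(110,155,215,260),(340,372,162,192))):
    mt=f(T,win(T,*wt));ms=f(S,win(S,*ws))
    ct=np.argwhere(mt).mean(0)[::-1];cs=np.argwhere(ms).mean(0)[::-1]
    print(nm,mt.sum(),ms.sum(),ct,cs,"tri",tri(T,ct,S,cs),"plane",onz(T,ct,z),onz(S,cs,z))
    print(rect(T,mt,z),rect(S,ms,z))
def show(a,b,n):
    im=[cv2.resize(c["color"][y0:y1,x0:x1,::-1],(400,int(400*(y1-y0)/(x1-x0))),interpolation=cv2.INTER_NEAREST) for c,(x0,x1,y0,y1) in(a,b)]
    h=max(i.shape[0] for i in im); im=[cv2.copyMakeBorder(i,0,h-i.shape[0],0,0,0) for i in im]; cv2.imwrite(n,np.hstack(im))
show((T,(80,180,190,300)),(T,(180,340,125,290)),"pics/crop1.png")
E
```

```text
pad 68 200 [258.35294118 182.33823529] [265.32  217.335] tri [607.51038671  14.06674355  37.56240825] plane [609.00366425  14.9766317   28.        ] [598.30477331  15.205296    28.        ]
((604.84130859375, 17.026397705078125), (24.904115676879883, 28.05678939819336), 17.024173736572266) ((597.568115234375, 15.128314971923828), (49.153114318847656, 35.71992492675781), 13.059595108032227)
sink 256 228 [133.37109375 238.23828125] [356.01315789 177.62719298] tri [478.41051475 297.68188158  12.68922152] plane [478.32646019 290.79954488  31.        ] [498.22345194 288.5807199   31.        ]
((478.1217346191406, 292.22900390625), (47.564369201660156, 41.83174133300781), 14.687570571899414) ((497.371826171875, 287.8397216796875), (60.38983917236328, 48.48199462890625), 14.822447776794434)
```

View pics/crop1.png

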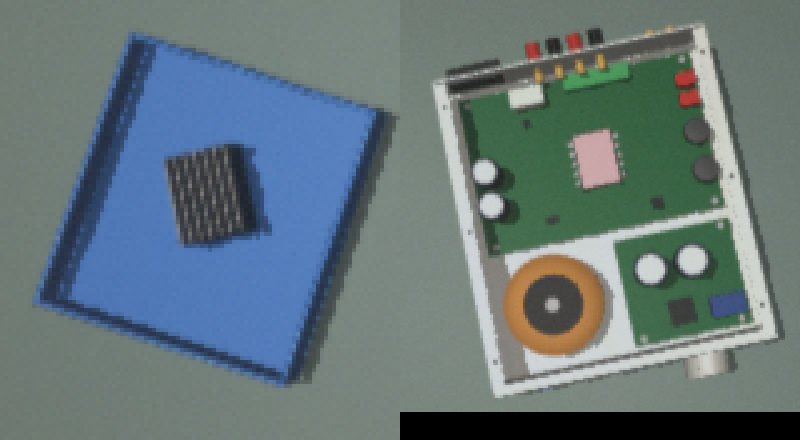

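Request:
shift_gripper(plan={"ticks":[[92, 275, -130, 0, 0.2], [92, 275, -130, 0, 0.2], [92, 275, -130, 0, 0.2], [92, 275, -130, 0, 0.2], [92, 275, -130, 0, 0.2]]})

```text
time: 0.72
tool_pos: [411.6, -249.3, 404.6]
tcp_rot: [-3.141, 0.0, 0.214]
contact_force: [1.0, -0.8, -0.6]
grip_width: 91.4
finger_force: 0.0
```

```bash
python3 - <<'E'
from h import *
T=load("top0.npz");S=load("scene0.npz")
print("cams",-T["R"].T@T["t"],-S["R"].T@S["t"])
# amp rim corners from the top view (crop px -> full: 180+x*.4, 125+y*.4), z=74
q=[(180+x*.4,125+y*.4) for x,y in((434,85),(703,25),(777,338),(497,395))]
P=np.array([onz(T,p,74)[:2] for p in q]);print(P.round(1),[np.linalg.norm(P[i]-P[i-1]).round(1) for i in range(4)])
x=(P[0]-P[3]+P[1]-P[2]);yaw=np.arctan2(x[1],x[0]);c=P.mean(0);print("amp",c,yaw,"pad",c+[45*np.cos(yaw)+5*np.sin(yaw),45*np.sin(yaw)-5*np.cos(yaw)])
for c in(T,S):
    r,g,b=[c["color"][...,i].astype(int) for i in range(3)]
    m=biggest((r-g>30)&(b-g>-10)&(r>110)&(abs(r-b)<110)&(g>80)); ct=np.argwhere(m).mean(0)[::-1]
    print(m.sum(),ct,onz(c,ct,28),rect(c,m,28))
E
```

```text
cams [478.67498942 -12.90331321 915.02478135] [1354.68041144 -129.64460119  818.29394252]
[[ 655.5 -187.5]
 [ 710.1 -413. ]
 [ 450.2 -461. ]
 [ 399.  -236.1]] [np.float64(261.0), np.float64(232.0), np.float64(264.2), np.float64(230.7)]
amp [ 553.69085582 -324.39349584] 0.1848819351957097 pad [ 598.84311649 -321.03591396]
281 [258.10320285 187.78647687] [596.66273192  15.28492724  28.        ] ((596.6698608398438, 15.359832763671875), (44.916114807128906, 31.546449661254883), 13.456774711608887)
211 [265.33649289 217.73459716] [599.68864408  14.98222476  28.        ] ((599.2022705078125, 14.80482292175293), (50.10047149658203, 37.098487854003906), 13.108129501342773)
```

Request:
shift_gripper(plan={"ticks":[[92, 90, -258, 0, 0], [92, 90, -258, 0, 0], [92, 90, -258, 0, 0], [92, 90, -258, 0, 0], [92, 90, -258, 0, 0]]})

```text
time: 1.35
tool_pos: [443.5, 23.1, 404.5]
tcp_rot: [-3.141, 0.0, 0.217]
contact_force: [1.0, -0.3, -0.5]
grip_width: 92.0
finger_force: 0.0
```

Request:
shift_gripper(plan={"ticks":[[92, 90, -257, 0, 0], [92, 90, -257, 0, 0], [92, 90, -257, 0, 0], [92, 90, -257, 0, 0], [92, 90, -257, 0, 0]]})

```text
time: 1.98
tool_pos: [476.9, 293.6, 403.9]
tcp_rot: [-3.141, 0.001, 0.217]
contact_force: [0.0, -0.2, -1.2]
grip_width: 91.6
finger_force: 0.0
```

```bash
python3 - <<'E'
from h import *
from plant import bot
c=bot.capture("wrist");np.savez("w0.npz",**c,obs=bot.get_obs()["tool_pos"]);cv2.imwrite("pics/w0.png",c["color"][:,:,::-1])
print(c["K"],c["R"].round(3),-c["R"].T@c["t"])
T=load("top0.npz")
q=[(180+(x-400)*.4,125+y*.4) for x,y in((434,85),(703,25),(777,338),(497,395))]
P=np.array([onz(T,p,74)[:2] for p in q]);print(P.round(1),[np.linalg.norm(P[i]-P[i-1]).round(1) for i in range(4)])
x=(P[0]-P[3]+P[1]-P[2]);yaw=np.arctan2(x[1],x[0]);c=P.mean(0);print("amp",c,yaw,"pad",c+[45*np.cos(yaw)+5*np.sin(yaw),45*np.sin(yaw)-5*np.cos(yaw)])
E
```

```text
[[297.31863964   0.         257.41071387]
 [  0.         297.31863964 193.09551489]
 [  0.           0.           1.        ]] [[ 0.214 -0.977  0.   ]
 [-0.934 -0.205  0.294]
 [-0.287 -0.063 -0.956]] [554.33909076 310.39895287 383.24740959]
[[ 650.9  154.4]
 [ 706.5  -76.5]
 [ 442.5 -139.1]
 [ 390.3   91.2]] [np.float64(268.2), np.float64(237.5), np.float64(271.4), np.float64(236.1)]
amp [547.54536853   7.48248526] 0.23536903472314455 pad [592.47065349  13.11442728]
```

View pics/w0.png

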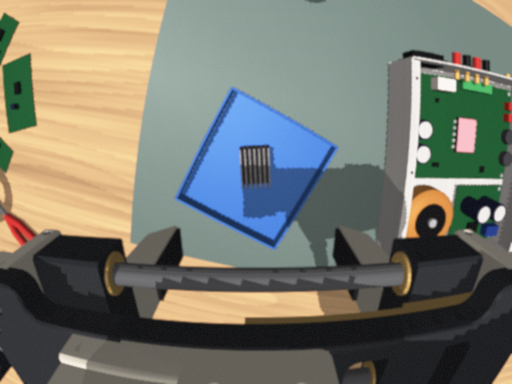

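The wrist view shows the heatsink at about (256,165) in the tray. Its fins run nearly upright in the image, so they are almost aligned with the tool's x axis. The fingertips are at about (170,235) and (345,235).

```bash
cat >> h.py <<'E'
def wonz(c,p,z):
    d=(np.array(p,float)-c["K"][:2,2])/c["K"][0,0]; th=np.linalg.norm(d)
    v=c["R"].T@np.array([*(d*np.sin(th)/max(th,1e-9)),np.cos(th)]); o=-c["R"].T@c["t"]
    return (o+v*(z-o[2])/v[2])[:2]
def wrect(c,m,z):
    ct=np.argwhere(m)[:,::-1]
    # pixel outlines: use the 4 corners of every pixel's cell (inset to half a pixel)
    P=np.array([wonz(c,p,z) for p in ct],np.float32); return cv2.minAreaRect(P),P.mean(0)
E
python3 - <<'E'
from h import *
c=load("w0.npz");im=c["color"].astype(int)
r,g,b=im[...,0],im[...,1],im[...,2]
w=np.zeros(r.shape,bool);w[138:195,232:280]=1
sat=im.max(2)-im.min(2)
grey=w&(sat<45)
m=biggest(grey); print(m.sum(),wrect(c,m,31))
br=m&(im.max(2)>85); print(br.sum(),wrect(c,br,31))
blob=cv2.resize(im[135:200,225:290][:,:,::-1].astype(np.uint8),(520,520),interpolation=cv2.INTER_NEAREST);cv2.imwrite("pics/w0c.png",blob)
E
```

```text
1146 (((480.34234619140625, 297.312255859375), (51.63050842285156, 35.50605392456055), 14.610308647155762), array([482.03445, 297.6322 ], dtype=float32))
461 (((480.34234619140625, 297.312255859375), (51.63050842285156, 35.50605392456055), 14.610308647155762), array([485.9799, 297.7104], dtype=float32))
```

View pics/w0c.png

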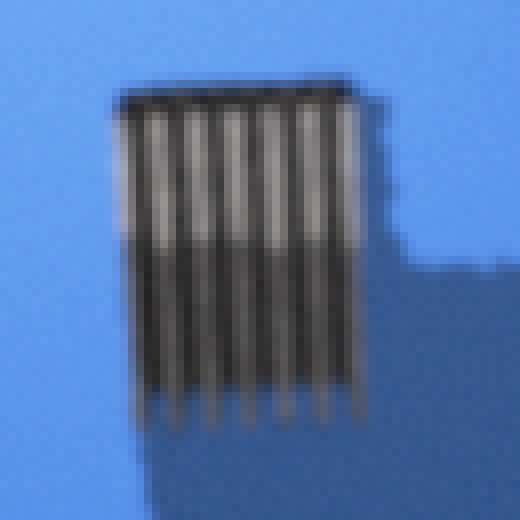

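The crop shows all seven fin tops. The leftmost runs from crop (125,100) to (142,428) and the rightmost from (349,100) to (361,420). The dark strip above them is the +x end face.

```bash
python3 - <<'E'
from h import *
c=load("w0.npz")
f=lambda x,y: wonz(c,(225+x/8-.5,135+y/8-.5),31)
A,B,C,D=f(125,100),f(142,428),f(349,100),f(361,420)
P=np.array([A,B,C,D]);print(P.round(1),P.mean(0),np.linalg.norm(A-B),np.linalg.norm(C-D),np.linalg.norm(A-C),np.linalg.norm(B-D))
for a,b in((A,B),(C,D)):print(np.degrees(np.arctan2(*(a-b)[::-1])))
for a,b in((A,C),(B,D)):print(np.degrees(np.arctan2(*(b-a)[::-1]))+90)
# pad in the same picture
im=c["color"].astype(int);r,g,b=im[...,0],im[...,1],im[...,2]
m=biggest((r-g>30)&(b-g>-10)&(r>110)&(abs(r-b)<110)&(g>80));print(m.sum(),wrect(c,m,28))
E
```

```text
[[500.4 319.7]
 [451.  306.9]
 [507.5 287. ]
 [459.5 274.2]] [479.57475335 296.94970001] 51.01348400226335 49.709920961510505 33.40972790129988 33.78987405795372
14.523241941800563
14.99038679500155
12.300108044985592
14.538857947001347
626 (((595.9085083007812, 15.022201538085938), (49.620426177978516, 37.09360885620117), 13.327285766601562), array([595.79407 ,  15.476364], dtype=float32))
```

Request:
shift_gripper(plan={"ticks":[[66, 3.4, -2.7, 60, -0.034], [66, 3.4, -2.7, 120, -0.034], [66, 3.4, -2.7, 140, -0.034], [66, 3.4, -2.7, 140, -0.034]]})

```text
time: 2.52
tool_pos: [479.6, 293.1, 262.8]
tcp_rot: [3.141, 0.005, 0.247]
contact_force: [-0.6, -0.3, 0.9]
grip_width: 66.5
finger_force: 0.0
```

```bash
python3 - <<'E'
from h import *
from plant import bot
c=bot.capture("wrist");np.savez("w1.npz",**c)
o=bot.get_obs();print(o["tool_pos"],o["tcp_rot"])
im=c["color"][130:280,150:350][:,:,::-1]
cv2.imwrite("pics/w1c.png",cv2.resize(im,(800,600),interpolation=cv2.INTER_NEAREST))
E
```

```text
[480.11822939 293.38961355 264.49916606] [3.14123677e+00 1.20692224e-03 2.47445889e-01]
```

View pics/w1c.png

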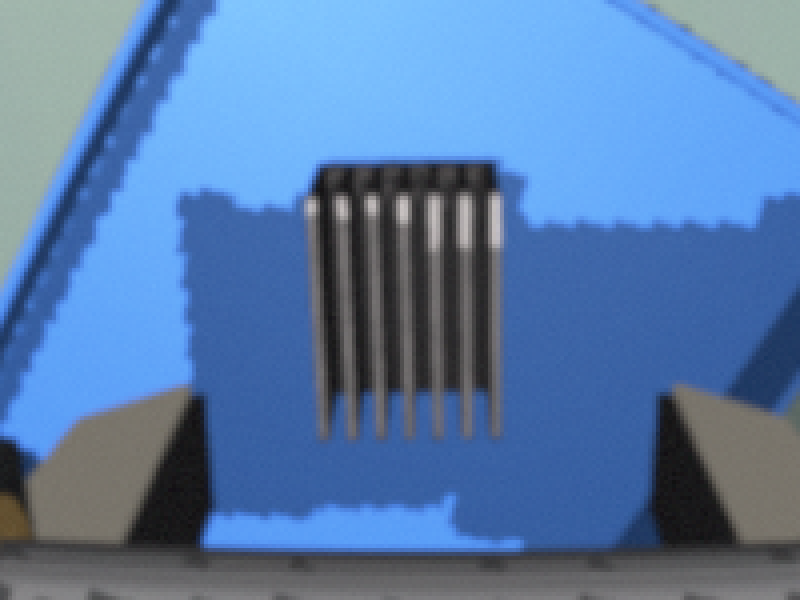

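The closer crop shows the leftmost fin top from (310,195) to (324,438) and the rightmost from (495,192) to (496,438). The fingertips straddle the heatsink, with inner edges at x ≈ 207 and 655.

```bash
python3 - <<'E'
from h import *
c=load("w1.npz")
f=lambda x,y,z=31: wonz(c,(150+x/4-.5,130+y/4-.5),z)
A,B,C,D=f(310,195),f(324,438),f(495,192),f(496,438)
P=np.array([A,B,C,D]);print(P.round(1),P.mean(0),[np.linalg.norm(v).round(1) for v in(A-B,C-D,A-C,B-D)])
for a,b in((A,B),(C,D)):print(np.degrees(np.arctan2(*(a-b)[::-1])))
for a,b in((A,C),(B,D)):print(np.degrees(np.arctan2(*(b-a)[::-1]))+90)
yaw=.2474;R=np.array([[np.cos(yaw),np.sin(yaw)],[np.sin(yaw),-np.cos(yaw)]])
print("tool shift",R@(P.mean(0)-[480.1,293.5]))
tips=np.array([f(207,395,264.5-178),f(655,395,264.5-178)]);print("tips in tool",(tips-[480.1,293.5])@R.T)
E
```

```text
[[498.4 320.4]
 [450.8 307.3]
 [507.2 287.6]
 [459.1 274.4]] [478.91086372 297.40863908] [np.float64(49.4), np.float64(49.9), np.float64(33.9), np.float64(33.9)]
15.377411990672323
15.338020370544202
14.99197154834036
14.185746212374951
tool shift [-0.19576694 -4.08083078]
tips in tool [[  8.96029205 -31.781862  ]
 [  8.84357385  32.98337863]]
```

Request:
shift_gripper(plan={"ticks":[[66, -0.2, -4.6, 20, -0.016], [66, -0.2, -4.6, 60, -0.016], [66, -0.2, -4.6, 78.5, -0.016], [66, -0.2, -4.6, 78.5, -0.016], [66, -0.2, -4.6, 78.5, -0.016]]})

```text
time: 3.2
tool_pos: [479.4, 298.4, 188.0]
tcp_rot: [-3.141, -0.003, 0.264]
contact_force: [0.6, 0.2, 0.4]
grip_width: 66.2
finger_force: 0.0
```

Request:
shift_gripper(plan={"ticks":[[20, 0, 0, 0, 0], [20, 0, 0, 0, 0], [20, 0, 0, 0, 0], [20, 0, 0, 0, 0], [20, 0, 0, 0, 0]]})

```text
time: 3.82
tool_pos: [478.7, 298.2, 186.4]
tcp_rot: [3.141, -0.0, 0.264]
contact_force: [-0.5, -1.1, 2.5]
grip_width: 35.8
finger_force: 30.0
```

Request:
shift_gripper(plan={"ticks":[[20, 0, 0, -15, 0], [20, 0, 0, -50, 0], [20, 0, 0, -90, 0], [20, 0, 0, -120, 0], [20, 0, 0, -130, 0]]})

```text
time: 4.45
tool_pos: [478.9, 298.3, 318.7]
tcp_rot: [-3.141, -0.004, 0.264]
contact_force: [-0.3, -0.5, -1.6]
grip_width: 35.8
finger_force: 30.0
```

Request:
shift_gripper(plan={"ticks":[[20, 0, 0, 0, 0], [20, 0, 0, 0, 0]]})

```text
time: 4.7
tool_pos: [478.4, 298.0, 314.8]
tcp_rot: [3.141, 0.003, 0.264]
contact_force: [0.1, 0.3, -1.2]
grip_width: 35.9
finger_force: 30.0
```

```bash
python3 - <<'E'
from h import *
from plant import bot
c=bot.capture("wrist");np.savez("w2.npz",**c)
o=bot.get_obs();print(o["tool_pos"],o["tcp_rot"])
im=c["color"][130:280,150:350][:,:,::-1]
cv2.imwrite("pics/w2c.png",cv2.resize(im,(800,600),interpolation=cv2.INTER_NEAREST))
E
```

```text
[478.40656622 297.97765035 314.69609407] [3.14103400e+00 2.84166537e-03 2.63750528e-01]
```

View pics/w2c.png

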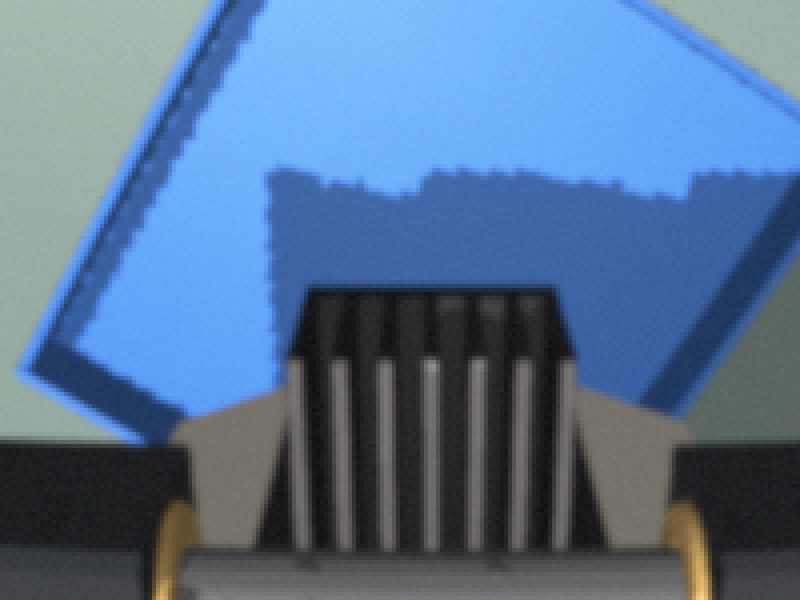

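The heatsink is held squarely. Its fin tops' front edge is at crop y ≈ 357 (x 288–577) and its base's front edge is at y ≈ 288 (x 310–556). I'll check that it is level and where it sits in the grip.

```bash
python3 - <<'E'
from h import *
c=load("w2.npz");z=314.75;yaw=.2638;R=np.array([[np.cos(yaw),np.sin(yaw)],[np.sin(yaw),-np.cos(yaw)]])
f=lambda x,y,zz: R@(wonz(c,(150+x/4-.5,130+y/4-.5),zz)-[478.4,298.0])
print("top",f(288,357,z-155.3),f(577,357,z-155.3),"bottom",f(310,288,z-183.3),f(556,288,z-183.3))
# move to above the pad; commanded pose now
cm=np.array([480.,293.7]);
y0=.2474;R0=np.array([[np.cos(y0),np.sin(y0)],[np.sin(y0),-np.cos(y0)]]);cm=cm+R0@[-.2,-4.6];print("cmd",cm)
print("to pad",R@(np.array([597,15.1])-cm))
E
```

```text
top [ 24.43444065 -17.27965468] [24.37418805 18.1576785 ] bottom [ 23.84439565 -17.27188439] [23.78641879 18.37499739]
cmd [478.67962333 298.11096423]
to pad [ 40.43182992 304.07266326]
```

Request:
shift_gripper(plan={"ticks":[[20, -2, 30, 0, 0.031], [20, -6, 90, 0, 0.031], [20, -11, 150, 0, 0.031], [20, -15, 210, 0, 0.031], [20, -18, 260, 0, 0.031]]})

```text
time: 5.38
tool_pos: [529.2, 40.3, 315.2]
tcp_rot: [-3.141, 0.002, 0.232]
contact_force: [-0.3, -0.2, -0.6]
grip_width: 35.7
finger_force: 30.0
```

Request:
shift_gripper(plan={"ticks":[[20, -3, 30, 0, 0], [20, -3, 44, 0, 0], [20, -3, 44, 0, 0], [20, -3, 44, 0, 0]]})

```text
time: 5.88
tool_pos: [536.2, 0.1, 315.9]
tcp_rot: [-3.141, 0.001, 0.234]
contact_force: [-0.4, 0.6, -0.8]
grip_width: 35.3
finger_force: 30.0
```

```bash
python3 - <<'E'
from h import *
from plant import bot
c=bot.capture("wrist");np.savez("w3.npz",**c)
o=bot.get_obs();print(o["tool_pos"],o["tcp_rot"],o["grip_width"])
im=c["color"].astype(int);r,g,b=im[...,0],im[...,1],im[...,2]
m=biggest((r-g>30)&(b-g>-10)&(r>110)&(abs(r-b)<110)&(g>80));print(m.sum(),wrect(c,m,28))
cv2.imwrite("pics/w3.png",im[:,:,::-1])
T=bot.capture("top");np.savez("top1.npz",**T)
E
```

```text
[5.36163799e+02 2.07619608e-01 3.16025553e+02] [-3.14119422e+00  4.15103207e-04  2.34355479e-01] 35.686002159265705
154 (((596.72412109375, 13.937138557434082), (48.423126220703125, 33.58346939086914), 12.59179401397705), array([594.53485  ,   7.6114287], dtype=float32))[ WARN:0@0.519] global loadsave.cpp:1063 imwrite_ Unsupported depth image for selected encoder is fallbacked to CV_8U.
```

View pics/w3.png

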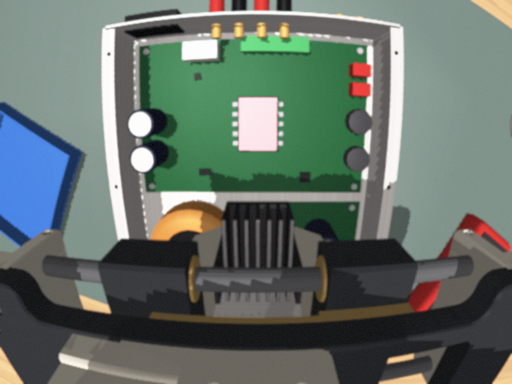

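The pad is in clear view at about (258,124), spanning x 238–278 and y 97–151, ahead of the held heatsink. The mask caught only part of it, so I'll refit with a brighter one.

```bash
python3 - <<'E'
from h import *
c=load("w3.npz");im=c["color"].astype(int);r,g,b=im[...,0],im[...,1],im[...,2]
w=np.zeros(r.shape,bool);w[88:162,225:292]=1
lum=im.min(2)
for lo in(120,150):
    m=biggest(w&(r-g>10)&(b>lo)); 
    ct=max(cv2.findContours(m.astype(np.uint8),cv2.RETR_EXTERNAL,cv2.CHAIN_APPROX_NONE)[0],key=len)[:,0].astype(float)
    ys,xs=np.nonzero(m);print(m.sum(),xs.min(),xs.max(),ys.min(),ys.max(),wrect(c,m,28))
    q=wrect(c,m,28)[0][0]; yaw=.233;R=np.array([[np.cos(yaw),np.sin(yaw)],[np.sin(yaw),-np.cos(yaw)]]);print("in tool",R@(np.array(q)-[536.16,.2]))
# rim corners, z=74: left wall outer edge and right wall outer edge give yaw check
E
```

```text
2154 238 277 97 151 (((596.19921875, 14.145698547363281), (48.98436737060547, 35.34110641479492), 13.33052921295166), array([596.7223  ,  14.272101], dtype=float32))
in tool [61.63687073  0.29404603]
2119 238 277 97 150 (((596.6407470703125, 14.243928909301758), (48.079673767089844, 35.283267974853516), 13.33052921295166), array([596.81384 ,  14.433647], dtype=float32))
in tool [62.08914925  0.30041783]
```

Request:
shift_gripper(plan={"ticks":[[20, 0, 0, 30, 0], [20, 0, 0, 30, 0], [20, 0, 0, 30, 0], [20, 0, 0, 30, 0], [20, 0, 0, 30, 0]]})

```text
time: 6.6
tool_pos: [536.5, -1.0, 286.9]
tcp_rot: [3.141, -0.001, 0.233]
contact_force: [0.2, 0.0, -1.0]
grip_width: 35.7
finger_force: 30.0
```

```bash
python3 - <<'E'
from h import *
from plant import bot
pos=[]
for k in range(3):
    c=bot.capture("wrist");o=bot.get_obs();t=o["tool_pos"];yaw=o["tcp_rot"][2];pos.append([*t,yaw]);print(np.round(t,2),np.round(o["tcp_rot"],4),"cam",-c["R"].T@c["t"])
    im=c["color"].astype(int);r,g,b=im[...,0],im[...,1],im[...,2]
    w=np.zeros(r.shape,bool);w[70:185,215:300]=1
    m=biggest(w&(r-g>10)&(b>135));R=np.array([[np.cos(yaw),np.sin(yaw)],[np.sin(yaw),-np.cos(yaw)]])
    q=wrect(c,m,28)[0];print(m.sum(),q,"in tool",R@(np.array(q[0])-t[:2]))
np.savez("w4.npz",**c);im=c["color"][60:240,140:380][:,:,::-1]
cv2.imwrite("pics/w4c.png",cv2.resize(im,(800,600),interpolation=cv2.INTER_NEAREST))
E
```

```text
[536.47  -1.04 286.79] [ 3.1411e+00 -1.0000e-03  2.3290e-01] cam [613.76343775  16.98712673 266.46381337]
2639 ((596.6282348632812, 14.204354286193848), (47.92280578613281, 35.74958038330078), 13.371589660644531) in tool [62.05411236 -0.95220268]
[536.42  -1.1  286.65] [ 3.1412e+00 -7.0000e-04  2.3270e-01] cam [613.70578824  16.95252    266.2881227 ]
2667 ((596.86181640625, 14.311209678649902), (48.60895919799805, 35.833492279052734), 13.238459587097168) in tool [62.37220728 -1.05905057]
[536.39  -1.1  286.53] [ 3.1413e+00 -5.0000e-04  2.3270e-01] cam [613.66068716  16.93043037 266.12652973]
2678 ((596.83447265625, 14.052481651306152), (48.687042236328125, 35.28371047973633), 12.91454792022705) in tool [62.31498105 -0.80673126]
```

View pics/w4c.png

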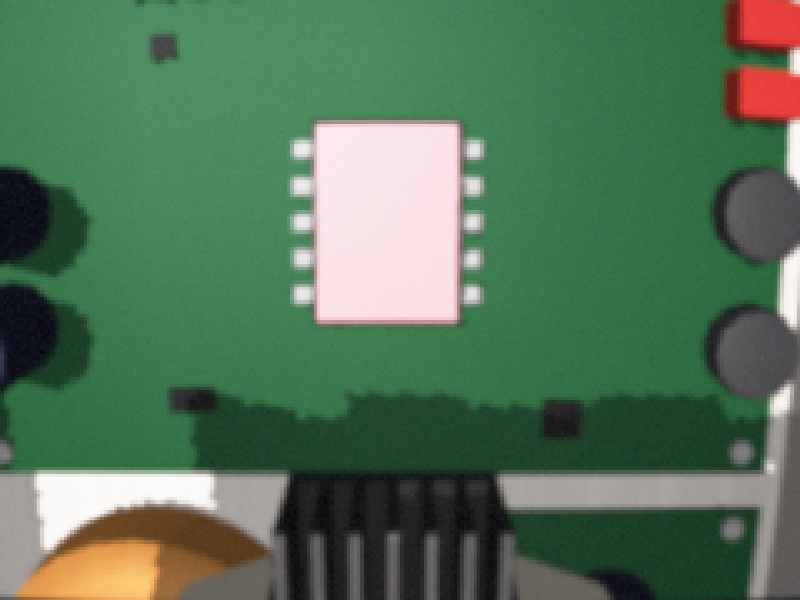

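The pad spans crop x 314–461, y 122–324, square to the image. The heatsink's front shows the fin-top edge at y ≈ 532 (x 275–515) and the base edge at y ≈ 475.

```bash
python3 - <<'E'
from h import *
s=240/800
c=load("w4.npz");z=286.6;yaw=.2328;R=np.array([[np.cos(yaw),np.sin(yaw)],[np.sin(yaw),-np.cos(yaw)]])
f=lambda x,y,zz: R@(wonz(c,(140+x*s-.5,60+y*s-.5),zz)-[536.4,-1.1])
print("top",f(275,532,z-155.3),f(515,532,z-155.3),"base",f(292,475,z-183.3),f(500,475,z-183.3))
P=[f(314,122,28),f(461,122,28),f(461,324,28),f(314,324,28)];print("pad",np.round(P,2),np.mean(P,0))
g=np.array([f(300+0,y,28) for y in(149,295)]);
# same edges found by brightness gradient in the grip: row/col profiles
im=c["color"].astype(int).sum(2)
print(im[195:225,259].tolist())
E
```

```text
top [ 24.80294636 -17.08822526] [24.74099461 18.26185938] base [ 24.19001576 -17.27347042] [24.13035018 18.93655651]
pad [[ 86.57 -18.26]
 [ 86.48  16.52]
 [ 37.44  16.94]
 [ 37.51 -18.9 ]] [62.00035882 -0.92262147]
[138, 143, 145, 144, 148, 139, 99, 82, 77, 89, 114, 116, 112, 100, 85, 83, 77, 85, 77, 75, 70, 67, 81, 101, 163, 241, 264, 239, 226, 220]
```

Request:
shift_gripper(plan={"ticks":[[20, 15, -0.4, 0, 0], [20, 40, -1, 0, 0], [20, 55, -1.4, 0, 0], [20, 62.6, -1.5, 0, 0], [20, 62.6, -1.5, 0, 0]]})

```text
time: 7.38
tool_pos: [596.9, 14.9, 286.0]
tcp_rot: [3.142, 0.0, 0.233]
contact_force: [-0.4, -1.2, -0.4]
grip_width: 35.9
finger_force: 30.0
```

Request:
shift_gripper(plan={"ticks":[[20, 0, 0, 10, 0], [20, 0, 0, 25, 0], [20, 0, 0, 40, 0], [20, 0, 0, 48, 0], [20, 0, 0, 50, 0]]})

```text
time: 8.0
tool_pos: [596.8, 14.8, 235.3]
tcp_rot: [-3.141, 0.001, 0.233]
contact_force: [0.1, -0.7, -1.0]
grip_width: 35.7
finger_force: 30.0
```

Request:
shift_gripper(plan={"ticks":[[20, 0, 0, 0, 0], [20, 0, 0, 0, 0], [20, 0, 0, 0, 0], [20, 0, 0, 0, 0], [20, 0, 0, 0, 0]]})

```text
time: 8.62
tool_pos: [596.9, 14.8, 236.3]
tcp_rot: [3.141, -0.0, 0.233]
contact_force: [-0.8, 0.3, -0.7]
grip_width: 35.8
finger_force: 30.0
```

```bash
python3 - <<'E'
from h import *
from plant import bot
out=[]
for n,(x0,x1,y0,y1) in(("wrist",(140,380,60,240)),("top",(228,288,158,218)),("scene",(225,305,180,260))):
    c=bot.capture(n);np.savez(n+"5.npz",**c);out.append(c["color"][y0:y1,x0:x1,::-1])
o=bot.get_obs();print(o["tool_pos"],o["tcp_rot"],o["grip_width"])
a=cv2.resize(out[0],(400,300),interpolation=cv2.INTER_NEAREST)
b,d=[cv2.resize(i,(300,300),interpolation=cv2.INTER_NEAREST) for i in out[1:]]
cv2.imwrite("pics/h5.png",np.vstack([np.hstack([b,d]),np.hstack([a,np.zeros((300,200,3),np.uint8)])]))
E
```

```text
[596.91446122  14.82809632 236.22483534] [ 3.14149355e+00 -3.49332971e-05  2.32766901e-01] 35.846651875142115
```

View pics/h5.png

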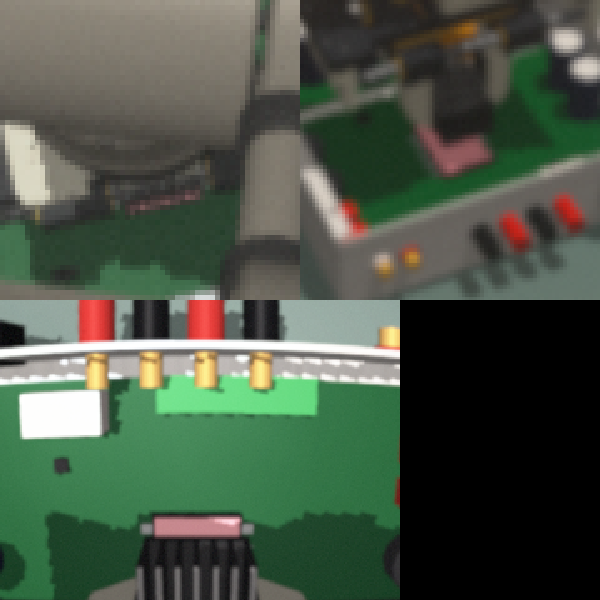

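The wrist panel shows the pad's front strip at x 153–242, y 517–537, just ahead of the base front edge at y ≈ 538, x 141–253, and the two look centred. The scene panel shows the heatsink clear above the pad with nothing touching.

```bash
python3 - <<'E'
from h import *
c=load("wrist5.npz");z=236.2;yaw=.2328;R=np.array([[np.cos(yaw),np.sin(yaw)],[np.sin(yaw),-np.cos(yaw)]])
f=lambda u,v,zz: R@(wonz(c,(u,v),zz)-[596.91,14.83])
im=c["color"].astype(int);r,g,b=im[...,0],im[...,1],im[...,2]
w=np.zeros(r.shape,bool);w[180:210,222:295]=1
m=biggest(w&(r-g>25)&(b>100)&(b-g>-5));ys,xs=np.nonzero(m);print(m.sum(),xs.min(),xs.max(),ys.min(),ys.max())
print("pad front",f(xs.min()-.5,ys.min()-.5,28),f(xs.max()+.5,ys.min()-.5,28))
# base front edge: dark pixels beneath the pad strip
yb=ys.max()+2;d=np.nonzero((im[yb].max(1)<60))[0];d=d[(d>215)&(d<300)];print(yb,d.min(),d.max(),"base",f(d.min()-.5,ys.max()+.5,z-183.3),f(d.max()+.5,ys.max()+.5,z-183.3))
print([im[v,257].tolist() for v in range(186,208,1)])
E
```

```text
535 232 284 190 200
pad front [ 24.32807479 -16.80780101] [24.2785559  18.16154493]
202 226 289 base [ 24.98665054 -18.22047882] [24.93264231 18.87723308]
[[48, 103, 63], [37, 73, 47], [30, 38, 31], [68, 47, 51], [125, 84, 89], [171, 118, 121], [195, 134, 140], [198, 137, 142], [200, 137, 142], [201, 139, 143], [199, 138, 144], [198, 135, 140], [199, 137, 144], [194, 133, 139], [176, 121, 126], [132, 92, 95], [76, 53, 55], [26, 23, 24], [20, 21, 22], [23, 24, 25], [23, 21, 23], [21, 19, 24]]
```

Pad and heatsink agree to within about 0.4 mm in both directions, so I'm descending the last 20 mm slowly.

Request:
shift_gripper(plan={"ticks":[[20, 0.2, 0.2, 5, 0], [20, 0.2, 0.2, 9, 0], [20, 0.2, 0.2, 13, 0], [20, 0.2, 0.2, 16, 0], [20, 0.2, 0.2, 17, 0]]})

```text
time: 9.4
tool_pos: [597.1, 14.7, 218.9]
tcp_rot: [-3.142, 0.0, 0.233]
contact_force: [0.2, -0.6, -0.7]
grip_width: 35.7
finger_force: 30.0
```

Request:
shift_gripper(plan={"ticks":[[20, 0, 0, 1, 0], [20, 0, 0, 2, 0], [20, 0, 0, 3, 0], [20, 0, 0, 3, 0], [20, 0, 0, 3, 0]]})

```text
time: 10.02
tool_pos: [597.2, 14.7, 216.2]
tcp_rot: [3.141, -0.0, 0.233]
contact_force: [-0.1, 0.6, -1.1]
grip_width: 35.9
finger_force: 30.0
```

Request:
shift_gripper(plan={"ticks":[[20, 0, 0, 0, 0], [20, 0, 0, 0, 0], [20, 0, 0, 0, 0], [20, 0, 0, 0, 0]]})

```text
time: 10.52
tool_pos: [597.2, 14.7, 216.2]
tcp_rot: [3.141, -0.0, 0.233]
contact_force: [0.2, 0.3, -1.1]
grip_width: 36.0
finger_force: 30.0
```

```bash
python3 - <<'E'
from h import *
from plant import bot
out=[]
for n,(x0,x1,y0,y1) in(("wrist",(200,320,150,240)),("scene",(240,300,190,250))):
    c=bot.capture(n);np.savez(n+"6.npz",**c);out.append(c["color"][y0:y1,x0:x1,::-1])
o=bot.get_obs();print(o["tool_pos"],o["tcp_rot"],o["grip_width"],o["contact_force"])
cv2.imwrite("pics/h6.png",np.hstack([cv2.resize(out[0],(480,360),interpolation=cv2.INTER_NEAREST),cv2.resize(out[1],(320,360),interpolation=cv2.INTER_CUBIC)]))
E
```

```text
[597.15595229  14.68526943 216.20460133] [ 3.14153771e+00 -3.30513741e-06  2.32769153e-01] 35.74097771585558 [-0.01974585  0.52222452 -1.47281661]
```

View pics/h6.png

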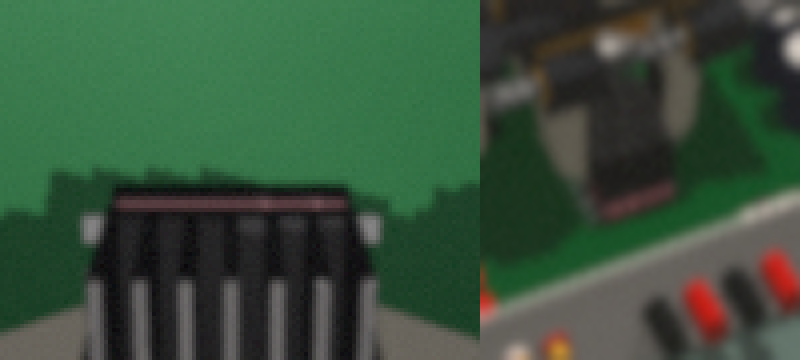

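The wrist view shows the pad strip at x 116–347, y 194–211, centred under the base at x 105–358, with green visible around it. The force is unchanged, so nothing is touching. I'll check the gap and the fore-aft offset numerically.

```bash
python3 - <<'E'
from h import *
c=load("wrist6.npz");z=216.2;yaw=.2328;R=np.array([[np.cos(yaw),np.sin(yaw)],[np.sin(yaw),-np.cos(yaw)]])
f=lambda u,v,zz: R@(wonz(c,(u,v),zz)-[597.16,14.69])
im=c["color"].astype(int)
print([(v,*im[v,240:275].mean(0).round().astype(int)) for v in range(193,206)])
print("cam tool",R@((-c["R"].T@c["t"])[:2]-[597.16,14.69]),(-c["R"].T@c["t"])[2])
for v in(196.5,197,197.5,198,198.5):print(v,"module edge z27 x",f(258,v,27)[0].round(2),"pad top edge z28",f(258,v,28)[0].round(2))
for v in(201.5,202,202.5,203):print(v,"base edge",f(258,v,z-183.3)[0].round(2))
for v in(217.5,218.5,219,219.5,220):print(v,"fin top edge",f(258,v,z-155.3)[0].round(2))
print([(v,im[v,200+186//4]) for v in range(214,224)])
E
```

```text
[(193, np.int64(48), np.int64(104), np.int64(64)), (194, np.int64(42), np.int64(91), np.int64(57)), (195, np.int64(34), np.int64(73), np.int64(46)), (196, np.int64(23), np.int64(47), np.int64(30)), (197, np.int64(17), np.int64(25), np.int64(20)), (198, np.int64(29), np.int64(25), np.int64(26)), (199, np.int64(59), np.int64(44), np.int64(46)), (200, np.int64(86), np.int64(61), np.int64(64)), (201, np.int64(87), np.int64(61), np.int64(64)), (202, np.int64(57), np.int64(40), np.int64(43)), (203, np.int64(28), np.int64(25), np.int64(26)), (204, np.int64(31), np.int64(31), np.int64(32)), (205, np.int64(36), np.int64(35), np.int64(36))]
cam tool [79.30294784  0.28420366] 195.6393018869253
196.5 module edge z27 x 25.51 pad top edge z28 25.82
197 module edge z27 x 25.19 pad top edge z28 25.51
197.5 module edge z27 x 24.88 pad top edge z28 25.2
198 module edge z27 x 24.57 pad top edge z28 24.89
198.5 module edge z27 x 24.25 pad top edge z28 24.58
201.5 base edge 24.36
202 base edge 24.05
202.5 base edge 23.75
203 base edge 23.44
217.5 fin top edge 25.57
218.5 fin top edge 25.05
219 fin top edge 24.79
219.5 fin top edge 24.52
220 fin top edge 24.26
[(214, array([20, 17, 19])), (215, array([18, 19, 20])), (216, array([10,  7, 10])), (217, array([15, 14, 16])), (218, array([24, 22, 25])), (219, array([45, 44, 44])), (220, array([76, 75, 74])), (221, array([97, 94, 94])), (222, array([105, 103, 102])), (223, array([107, 104, 105]))]
```

The heatsink sits about 0.7 mm behind the pad's centre, and the gap is 5–6 mm. One small nudge forward, then I'll settle it and hand in.

Request:
shift_gripper(plan={"ticks":[[20, 0.3, 0, 0, 0], [20, 0.7, 0, 0, 0], [20, 0.7, 0, 0, 0], [20, 0.7, 0, 0, 0], [20, 0.7, 0, 0, 0]]})

```text
time: 11.25
tool_pos: [597.8, 14.8, 216.2]
tcp_rot: [3.142, -0.0, 0.233]
contact_force: [-0.2, 0.1, -0.7]
grip_width: 35.9
finger_force: 30.0
```

```bash
python3 -c "
from plant import bot
print(bot.close_job())"
```

```text
the job is handed in; nothing more can be done
None
```

I handed the job in with the arm still holding the heatsink, level and hovering about 5 mm above the pink pad, long sides aligned and centred to within about 1 mm by my measurements; nothing touched the amplifier, it took about 11 s of the 48 s, and I did not photograph it again after the last 0.7 mm nudge.

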